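# Refit and clamp the filter of a solder-fume extractor

## Task

Refit the fume extractor's filter unit on its fan base: seat it upright and fully home on the two pegs, with its ledge towards the sliding clamp, drawing the clamp back first if it is in the way, and then slide the clamp to its stop so that its lip covers the ledge. Lower the filter gently instead of dropping it, keep it upright on the way, and leave the other things on the bench where they stand, without hitting the stand.

Things in the scene. Friction and masses are not known exactly. Their poses are not given: they have to be found in the camera images.
- filter_unit: loose filter unit, 0.5 kg, bare aluminium, 129 mm high. Origin: centre of its underside. Foot plate 130 (x) by 120 (y) by 24 mm with two through holes at x = -38 (21 mm wide) and x = +38 mm (15 mm wide), y = 0. On it a box 110 by 85 mm from y = -55 to +30, up to z = 84 mm, black air slots on its -y face; the foot sticks out past it on the +y side as a bare ledge. Black bail handle on top
- filter_handle (a point): centre of the filter unit's handle bar, at y = -8, z = 122 mm in its frame, axes as the unit's. The bar lies along x, 14 mm thick (y), 13 mm high, 68 mm free between its posts, 31 mm of free space under it
- filter_ledge (a point): middle of the top of the filter unit's 30 mm wide ledge (y = +45, z = 24 mm in its frame)
- fan_base: fan base, fixed, white plastic box 150 (x) by 300 (y) by 50 mm high. Origin: centre of its underside. On its top two upright steel pegs, 19 mm high with tapered tips, at x = -38 mm (18 mm thick) and x = +38 mm (12 mm thick), both at y = -75 mm; the clamp slides along y on the +y half
- seat (a point): the seat: on the fan base's top (50 mm above the bench), midway between the two pegs; axes as the fan base's. A fully seated filter unit has its underside's centre here and its axes parallel with these: its ledge on the +y side, towards the clamp
- clamp (a joint): sliding clamp, in m: 0 = drawn fully back (base's +y end), 0.080 = at its stop; moves along the base's -y as it grows; needs 3 N, stays where left. Steel block 100 (x) by 80 (y), 38 mm high above the base, with a lip 21 mm long on its -y face, 27 to 38 mm above the base. At the stop the lip reaches 18 mm in over the seated foot; above about 0.055 it blocks seating
- clamp_grip (a point): where to grip the clamp: 15 mm below the top of its upright black fin, which is 14 mm thick (x), 44 mm long (y) and stands 45 mm above the block. 118 mm above the bench; axes as the fan base's
- stand: fixed bench stand with a column: foot 90 mm wide, column 18 mm thick and 318 mm high, a short arm at the top pointing away from the robot. Origin: centre of its underside. Must not be struck
- pen_can: steel can of pens, 74 mm wide, 95 mm high (pens to 145 mm); bystander. Origin: centre of its underside
- wash_bottle: white bottle, 64 mm wide, 155 mm high; bystander. Origin: centre of its underside
- spare_drum: another filter: a round drum 88 mm wide, 70 mm high, without foot or handle; not to be used; bystander. Origin: centre of its underside
- meter: handheld meter lying flat, 150 (x) by 72 (y) by 36 mm; bystander. Origin: centre of its underside
- solder_reel: metal reel standing on its flange, 64 mm wide, 46 mm high; bystander. Origin: centre of its underside
- screwdriver: screwdriver lying along its x, about 200 mm long; bystander. Origin: underside of its middle
Mind the look-alikes: they are no part of the job. There is more than one size of the filter_unit; the one meant has the size given above.

How it is judged:
By the outcome, as a careful person would: the job done as asked, in the order asked, and still so for the second after the job is handed in, with the robot touching nothing.
It also fails if it takes over 64 s, if anything falls off the work surface, if the arm or the gripper's body presses on something with over 40 N, if the wrist force passes 120 N, or if a joint passes its speed limit or range.

## Robot

A 6-joint arm with a two-finger parallel gripper is mounted at the origin on the work surface. World frame = base frame: x ahead of the robot, y to its left, z up, the work surface at z = 0. Lengths are in mm, angles in rad, forces in N, time in s.
With the tool pointing down it reaches from about 250 to 775 mm from the base axis. Payload 8.9 kg.
Tool frame: the origin (TCP) lies at the very end of the fingers, on their centre line; the grasp point (between the pads) lies 19 mm behind it; z points along the fingers, y is the line along which they close (so a half turn about z gives the same grasp; the last joint's range is limited). The gripper opens to 85 mm and grips with 20 to 120 N. Pads are 22 mm wide; open, the fingers measure 114 mm over their backs; the gripper's body (76 mm by 85 mm) begins 54 mm behind the grasp point. The pads swing forward as they close: fully open they stand 13 mm farther back than shut.
Start: joints at [-1.444, 0.291, -0.153, 1.127, 0, 1.431], TCP at [137.909, -506.562, 231.305] pointing down, gripper open.
Joint ranges: [-2.52, 2.52], [-0.91, 1.74], [-1.3, 1.37], [-1.96, 2.02], [-1.52, 1.47], [-3.14, 3.14]. Speed limits (rad/s): [2.22, 2.22, 2.79, 3.14, 3.14, 3.14].

## Interface

Orientations are given as a 3x3 rotation matrix whose columns are the frame's x, y, z axes.
In Python, from cell import get_state, cams, ctrl gives the robot as it stands.
- The arm moves only by the shell command python3 -m crank 'ROWS' [OPENING] [FORCE]. ROWS is JSON, a list that holds one entry, the list of rows, each a list of 6 numbers: the shift along the tool's x, y, z normalised to -1 to 1, where 1 is 0.02 m, then the turn, a rotation vector about the tool's x, y, z normalised to -1 to 1, where 1 is 0.15 rad. In form: [[[dx, dy, dz, wx, wy, wz], ...]]. A call has 1 to 12 rows; each row shifts and turns the commanded pose from where the row before left it, along the tool's axes as they then stand; what a row does not reach is not made up. A row lasts 1/10 s, in which the tool goes at most 50 mm and 8.59 degrees, less where a joint would pass 70% of its speed; a pose out of reach is approached as far as the arm can. A call with a number of a shift or a turn outside -1 to 1 is refused whole. A call with a gripper value outside its range is refused whole. OPENING is the closure, from 0 (fully open) to 1 (shut), set as the call begins (- or left out, the last holds). The fingers move at their own pace and stop on an object; FORCE is the grip in N (left out, the last holds). Time passes only in rows, so rows that do not move let the fingers close. It gives the time, the measured TCP pose, the force, the opening and the grip force at its end, in the units of the state.
- get_state(): the state, without advancing time (a new reading comes with each control period).
- cams.snapshot(name): name is "side" or "top" or "wrist"; returns a dict with "frame" (400x640x3 uint8, blue, green, red), "range_z" (400x640 float32, mm along the optical axis (not along the pixel's ray), 0 where there is no reading), "vertical_fov" (degrees; the focal length in pixels is half the picture's height over the tangent of half this angle, whatever the lens; pixels are square), "cx", "cy" (the principal point, pixels), "distortion" ([k1, k2, p1, p2, k3] as OpenCV has them; the pictures are not rectified), "eye" and "orientation" of the camera in the world. Camera axes: x right, y down, z forward; pixel columns grow to the right and rows downward; lengths in mm; the calibration is good to about 2 mm. A picture is of the moment at which its call begins.
- ctrl.sign_off(): hands the job in; it is judged then, once.
The state is a dict: "t": time; "q": joint angles; "qvel": joint speeds; "effort": joint torques, N m; "position": TCP position; "orientation": TCP orientation; "ft_force": force on the tool from outside, world axes, zero at the start; "ft_torque": the same for the moment, N m; "width": finger opening in mm; "gripper_force": force on a finger pad.
Only numpy, scipy, OpenCV 4.12 (cv2) and the standard library are available. Lean on these libraries where they do the work, as an engineer would, in place of code of your own. Each camera call takes 0.05 s, during which the arm holds its last target. There are 200 camera calls.

## Working session

There is one attempt and no reset: what is moved stays moved. The work goes in short steps, Python scripts to look and compute and a shell command to move; the robot and the scene stay as the last step left them, time stands still between calls to the robot, and variables do not carry over. Pictures are saved under pics/ and viewed, at most 10 in all, crops included, and the job is handed in when it is done.

```bash
ls; mkdir -p pics; cat > h.py <<'E'
import numpy as np, cv2, json
from cell import get_state, cams, ctrl
def K(s):
    f=200/np.tan(np.radians(s["vertical_fov"])/2); return np.array([[f,0,s["cx"]],[0,f,s["cy"]],[0,0,1.]])
def snap(n,fn=None):
    s=cams.snapshot(n)
    if fn: cv2.imwrite("pics/"+fn,s["frame"])
    np.save("snap_%s.npy"%n,s,allow_pickle=True); return s
def load(n): return np.load("snap_%s.npy"%n,allow_pickle=True).item()
def rays(s,uv):
    p=cv2.undistortPoints(np.array(uv,float).reshape(-1,1,2),K(s),np.array(s["distortion"],float)).reshape(-1,2)
    return np.c_[p,np.ones(len(p))]
def onplane(s,uv,z):
    d=rays(s,uv)@np.array(s["orientation"]).T; e=np.array(s["eye"]); return e+d*((z-e[2])/d[:,2])[:,None]
def cloud(s):
    v,u=np.mgrid[0:400,0:640]; d=rays(s,np.c_[u.ravel(),v.ravel()])*s["range_z"].ravel()[:,None]
    P=d@np.array(s["orientation"]).T+np.array(s["eye"]); P[s["range_z"].ravel()==0]=np.nan; return P.reshape(400,640,3)
E
python3 - <<'E'
from h import *
for n in("side","top"):
    s=snap(n,n+".png"); print(n,s["eye"],np.round(s["orientation"],3).tolist(),s["vertical_fov"])
print(get_state())
E
```

```text
pics
side [206.63776944 705.19620605 829.68249723] [[-0.922, -0.243, 0.303], [-0.387, 0.613, -0.688], [-0.019, -0.752, -0.659]] 51.846178401223995
top [ 346.66814762  -17.82705635 1821.85403573] [[0.021, -0.995, 0.102], [-1.0, -0.023, -0.01], [0.012, -0.101, -0.995]] 42.09060562061704
{'t': 0.1, 'q': array([-1.44431708e+00,  2.91228674e-01, -1.53999347e-01,  1.12666930e+00,
        2.14648909e-05,  1.43149292e+00]), 'qvel': array([-0.00062176, -0.00065097,  0.00189758, -0.00077899,  0.00063184,
        0.00122094]), 'effort': array([ 1.23787231e-03, -5.37980783e+01,  3.31918609e+01,  9.29503731e-03,
       -2.15594500e-04, -1.26576424e-05]), 'position': array([ 137.86286337, -506.21149164,  230.80647992]), 'orientation': array([[ 9.64887234e-01,  2.62664448e-01, -1.17587774e-04],
       [ 2.62664416e-01, -9.64886628e-01,  1.09490149e-03],
       [ 1.74132825e-04, -1.08734260e-03, -9.99999394e-01]]), 'ft_force': array([-0.08642712, -0.8808871 ,  0.47264991]), 'ft_torque': array([ 0.01515868, -0.02593377,  0.03292053]), 'gripper_force': 0.0, 'width': 85.56194105579914}
```

View pics/top.png

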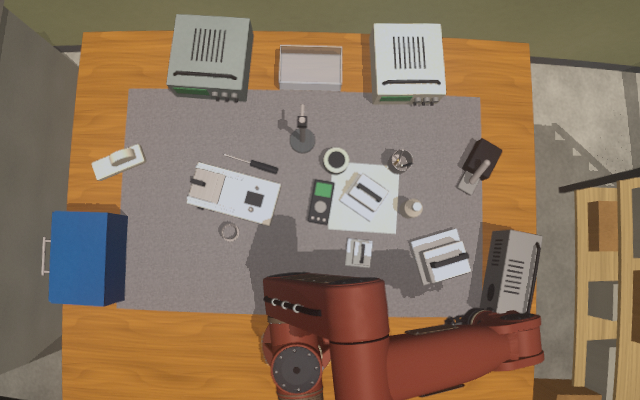

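View pics/side.png

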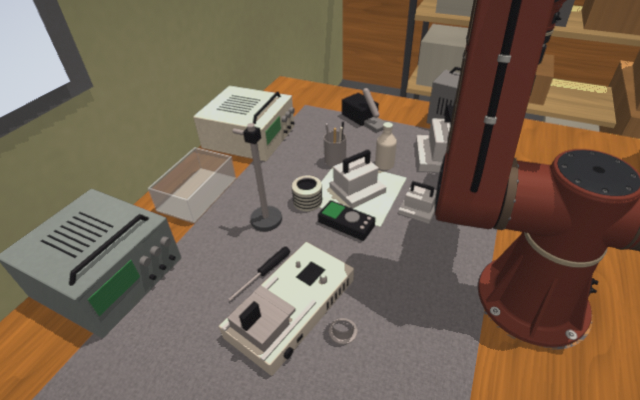

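The top view shows three handled filters: (365,197) mid-size on a white sheet, (359,252) small, and (441,257) large. The spare drum is at (336,160). The fan base is centred at about (233,194), its clamp is at (210,190) and its pegs are on the right. The stand is at (302,138).

```bash
python3 - <<'E'
from h import *
s=load("top"); C=cloud(s); f=s["frame"]
for n,(u0,u1,v0,v1) in dict(mid=(338,392,172,225),small=(343,376,235,270),big=(405,475,225,290),base=(180,285,155,228)).items():
    P=C[v0:v1,u0:u1].reshape(-1,3); z=P[:,2]
    print(n,"hist",np.histogram(z,bins=np.arange(-5,165,8))[0].tolist())
    for lo,hi in((10,200),(18,32),(75,100),(112,140)) if n!="base" else ((42,200),(80,96),(105,140),(42,57)):
        Q=P[(z>lo)&(z<hi)]
        if len(Q)<8: continue
        r=cv2.minAreaRect(Q[:,:2].astype(np.float32)); print(" z",lo,hi,len(Q),np.round(np.median(Q,0)),[np.round(x,1) for x in r])
a=cv2.resize(f[165:235,330:400],None,fx=5.6,fy=5.6,interpolation=2); b=cv2.resize(f[155:229,180:285],None,fx=3.8,fy=3.8,interpolation=2)
im=np.zeros((400,800,3),np.uint8); im[:a.shape[0],:392]=a[:,:392]; im[:b.shape[0],400:400+b.shape[1]]=b[:,:400]
cv2.imwrite("pics/crop.png",im)
E
```

```text
mid hist [891, 373, 112, 301, 59, 9, 15, 11, 8, 50, 370, 265, 12, 4, 3, 33, 86, 10, 0, 0, 0]
 z 10 200 1354 [ 512. -214.   78.] [array([ 514.4, -216. ]), array([191.8, 165.2]), np.float64(87.5)]
 z 18 32 382 [ 486. -194.   23.] [array([ 527.6, -196.6]), array([182.1, 119.7]), np.float64(56.6)]
 z 75 100 648 [ 525. -224.   82.] [array([ 525. , -225.4]), array([110.5,  86.8]), np.float64(56.3)]
 z 112 140 129 [ 521. -223.  126.] [array([ 521.3, -223. ]), array([91.6, 15.3]), np.float64(56.2)]
small hist [292, 131, 146, 55, 7, 6, 26, 189, 137, 12, 4, 40, 17, 2, 0, 0, 0, 0, 0, 0, 0]
 z 10 200 651 [ 321. -199.   56.] [array([ 319.2, -210.3]), array([105.8,  95.4]), np.float64(84.7)]
 z 18 32 80 [ 329. -173.   20.] [array([ 322.3, -197.7]), array([78.9, 92.7]), np.float64(83.7)]
 z 75 100 62 [ 321. -206.   89.] [array([ 321.9, -206.6]), array([10.6, 63.4]), np.float64(85.6)]
big hist [1360, 424, 38, 187, 443, 97, 17, 25, 19, 27, 17, 33, 54, 541, 558, 39, 4, 10, 4, 8, 69]
 z 10 200 2324 [ 312. -471.  103.] [array([ 313. , -492.5]), array([227.2, 215.3]), np.float64(83.1)]
 z 18 32 514 [ 361. -447.   28.] [array([ 312.9, -484.5]), array([155.8, 170.5]), np.float64(17.2)]
 z 75 100 126 [ 293. -446.   95.] [array([ 294.3, -487. ]), array([113.7, 140.8]), np.float64(16.7)]
 z 112 140 160 [ 295. -494.  114.] [array([ 295.2, -486.8]), array([107.5, 140.6]), np.float64(19.2)]
base hist [2158, 880, 127, 130, 51, 242, 1530, 995, 97, 8, 148, 534, 138, 2, 5, 4, 23, 31, 2, 0, 0]
 z 42 200 3593 [513. 233.  52.] [array([511.9, 234.7]), array([300.8, 154.7]), np.float64(76.2)]
 z 80 96 771 [531. 316.  87.] [array([534.7, 320. ]), array([102.6, 100.8]), np.float64(75.7)]
 z 105 140 66 [541. 344. 131.] [array([542.1, 346.9]), array([44.9, 15. ]), np.float64(74.6)]
 z 42 57 2512 [501. 195.  50.] [array([511.9, 234.7]), array([300.8, 154.7]), np.float64(76.2)]
```

View pics/crop.png

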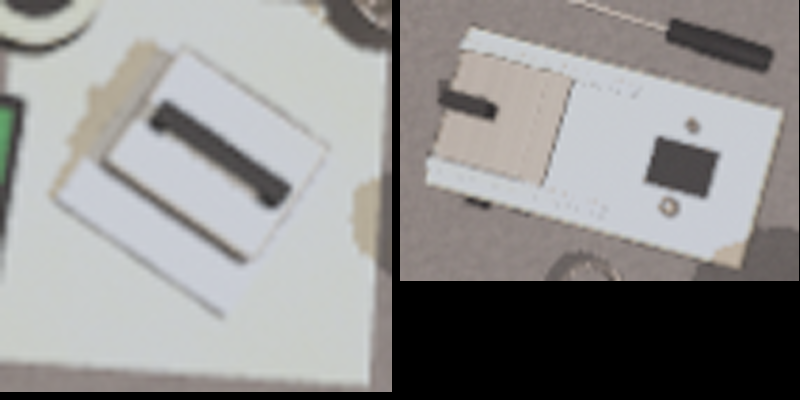

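Crop: the (365,197) unit has a 110×87 mm box, its top at z≈84 and its handle at ~127, which matches the description. The small one tops out at ~90 mm and the big one at ~155 mm. The ledge faces lower left, towards +y/-x. The base crop shows the pegs at top-image pixels (257,188) and (251,210), and the clamp is almost fully back (~0.01), so it isn't blocking.

Handle is at (521,-223) with yaw 56.3°. The seat is about (494,162) with yaw -13.8°. Joint 6's range means turning the long way (+221° world), so that tool y = +y_f.

```bash
python3 -m crank '[[[0.97,-0.375,0,0,0,0],[0.97,-0.375,0,0,0,0],[0.97,-0.375,0,0,0,0],[0.97,-0.375,0,0,0,0],[0.97,-0.375,0,0,0,0],[0.97,-0.375,0,0,0,0],[0.97,-0.375,0,0,0,0],[0.97,-0.375,0,0,0,0],[0.97,-0.375,0,0,0,0],[0.97,-0.375,0,0,0,0],[0.97,-0.375,0,0,0,0],[0.97,-0.375,0,0,0,0]]]' 0
```

```text
t: 1.3
position: [339.4, -357.8, 231.0]
orientation: [[0.965, 0.263, -0.0], [0.263, -0.965, 0.001], [-0.0, -0.001, -1.0]]
ft_force: [0.7, -0.6, -0.3]
width: 85.3
gripper_force: 0.0
```

```bash
python3 -m crank '[[[0.97,-0.375,0,0,0,0],[0.97,-0.375,0,0,0,0],[0.97,-0.375,0,0,0,0],[0.97,-0.375,0,0,0,0],[0.97,-0.375,0,0,0,0],[0.97,-0.375,0,0,0,0],[0.97,-0.375,0,0,0,0],[0.97,-0.375,0,0,0,0],[0.97,-0.375,0,0,0,0],[0.97,-0.375,0,0,0,0],[0.97,-0.375,0,0,0,0]]]' 0
python3 -m crank '[[[0,0,0,0,0,-0.99],[0,0,0,0,0,-0.99],[0,0,0,0,0,-0.99],[0,0,0,0,0,-0.99],[0,0,0,0,0,-0.99],[0,0,0,0,0,-0.99],[0,0,0,0,0,-0.99],[0,0,0,0,0,-0.99],[0,0,0,0,0,-0.99],[0,0,0,0,0,-0.99],[0,0,0,0,0,-0.99],[0,0,0,0,0,-0.99]]]' 0
python3 - <<'E'
from h import *
print(get_state()["q"])
E
```

```text
t: 2.4
position: [523.6, -222.2, 230.9]
orientation: [[0.965, 0.263, -0.001], [0.263, -0.965, 0.0], [-0.001, -0.001, -1.0]]
ft_force: [0.4, 0.4, 0.2]
width: 85.1
gripper_force: 0.0
t: 3.6
position: [522.9, -222.8, 230.9]
orientation: [[-0.465, 0.886, -0.001], [0.886, 0.465, 0.0], [0.001, -0.0, -1.0]]
ft_force: [-1.1, -0.3, -0.4]
width: 85.5
gripper_force: 0.0
[-5.31353442e-01  3.74523183e-01 -3.35529039e-02  1.16362935e+00
 -3.89278294e-06  5.56280393e-01]
```

```bash
python3 -m crank '[[[0,0,0,0,0,-0.99],[0,0,0,0,0,-0.99],[0,0,0,0,0,-0.99],[0,0,0,0,0,-0.99],[0,0,0,0,0,-0.99],[0,0,0,0,0,-0.99],[0,0,0,0,0,-0.99],[0,0,0,0,0,-0.99],[0,0,0,0,0,-0.99],[0,0,0,0,0,-0.99],[0,0,0,0,0,-0.99],[0,0,0,0,0,-0.99]]]' 0
python3 -m crank '[[[0,0,0,0,0,-0.95],[0,0,0,0,0,-0.9],[0,0,0,0,0,0],[0,0,0,0,0,0]]]' 0
python3 - <<'E'
from h import *
s=snap("wrist","w1.png"); C=cloud(s); st=get_state()
print(st["position"],np.round(st["orientation"],3).tolist(),s["eye"],st["q"])
z=C[...,2]
for lo,hi in((20,29),(80,90),(124,140)):
    m=((z>lo)&(z<hi)).astype(np.uint8); n,l,S,c=cv2.connectedComponentsWithStats(m)
    for i in np.argsort(-S[1:,4])[:2]+1:
        Q=C[l==i]; r=cv2.minAreaRect(Q[:,:2].astype(np.float32)); print(lo,hi,len(Q),np.round(c[i]),np.median(Q[:,2]),[np.round(x,1) for x in r])
E
```

```text
t: 4.8
position: [522.9, -222.8, 230.9]
orientation: [[-0.769, -0.64, -0.001], [-0.64, 0.769, 0.0], [0.0, 0.001, -1.0]]
ft_force: [0.1, 0.4, 0.4]
width: 85.2
gripper_force: 0.0
t: 5.2
position: [523.0, -222.8, 231.1]
orientation: [[-0.572, -0.82, -0.0], [-0.82, 0.572, 0.0], [-0.0, 0.001, -1.0]]
ft_force: [-1.0, -0.2, -0.4]
width: 85.7
gripper_force: 0.0
[ 523.01515813 -222.83195725  231.10989302] [[-0.572, -0.82, -0.0], [-0.82, 0.572, 0.0], [0.0, 0.0, -1.0]] [ 480.31473832 -284.53948668  373.16849151] [-5.31341642e-01  3.74310537e-01 -3.32914782e-02  1.16363623e+00
 -8.91195860e-06 -1.49335594e+00]
20 29 3523 [352. 149.] 23.47425823667794 [array([ 517.7, -220.3]), array([130.3, 120.3]), np.float64(56.5)]
20 29 803 [ 44. 261.] 24.58455737358196 [array([ 858.1, -317.8]), array([  4.7, 141.7]), np.float64(2.2)]
80 90 8660 [310. 177.] 83.4194779415501 [array([ 528. , -227.4]), array([109.5,  84.8]), np.float64(56.6)]
80 90 686 [ 27. 311.] 84.84213591406055 [array([ 854.5, -286.5]), array([78.8,  6.4]), np.float64(89.7)]
124 140 1979 [315. 192.] 127.87959486565447 [array([ 524.3, -224.8]), array([91.7, 14. ]), np.float64(56.6)]
124 140 502 [  8. 363.] 128.54220629857602 [array([ 865.6, -252.2]), array([46. , 21.6]), np.float64(41.2)]
```

View pics/w1.png

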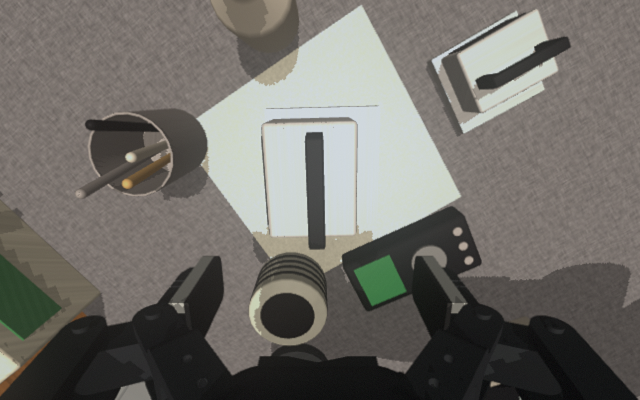

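The wrist view shows the handle at (315,190), midway between and parallel to the fingers. The foot measures 130×120 mm, so this is the right unit. I'll go down and grip.

```bash
python3 -m crank '[[[0.045,-0.11,0.9,0,0,0],[0,0,0.9,0,0,0],[0,0,0.9,0,0,0],[0,0,0.9,0,0,0],[0,0,0.9,0,0,0],[0,0,0.8,0,0,0],[0,0,0.6,0,0,0],[0,0,0.3,0,0,0],[0,0,0.1,0,0,0],[0,0,0,0,0,0]]]' 0
python3 -m crank '[[[0,0,0,0,0,0],[0,0,0,0,0,0],[0,0,0,0,0,0],[0,0,0,0,0,0],[0,0,0,0,0,0],[0,0,0,0,0,0],[0,0,0,0,0,0],[0,0,0,0,0,0],[0,0,0,0,0,0],[0,0,0,0,0,0]]]' 1 60
```

```text
t: 6.25
position: [524.6, -225.0, 105.5]
orientation: [[-0.569, -0.822, 0.0], [-0.822, 0.569, -0.0], [0.0, -0.0, -1.0]]
ft_force: [-0.2, -0.0, -0.1]
width: 85.6
gripper_force: 0.0
t: 7.25
position: [524.4, -224.8, 105.4]
orientation: [[-0.569, -0.822, -0.0], [-0.822, 0.569, 0.0], [-0.0, 0.0, -1.0]]
ft_force: [-2.6, 2.2, 5.4]
width: 13.0
gripper_force: 59.9
```

Gripped. The seat is so far only known from the coarse top view, and the peg fit needs about 1 mm. I'll let go and look at the base from the same relative tool pose, so camera bias cancels.

```bash
python3 -m crank '[[[0,0,0,0,0,0],[0,0,0,0,0,0],[0,0,0,0,0,0],[0,0,0,0,0,0],[0,0,-0.5,0,0,0],[0,0,-1,0,0,0],[0,0,-1,0,0,0],[0,0,-1,0,0,0],[0,0,-1,0,0,0],[-0.5,0.4,-1,0,0,0],[-0.9,0.75,-1,0,0,0],[-0.9,0.75,-1,0,0,0]]]' 0
python3 -m crank '[[[-0.9,0.75,0,0,0,0],[-0.9,0.75,0,0,0,0],[-0.9,0.75,0,0,0,0],[-0.9,0.75,0,0,0,0],[-0.9,0.75,0,0,0,0],[-0.9,0.75,0,0,0,0],[-0.9,0.75,0,0,0,0],[-0.9,0.75,0,0,0,0],[-0.9,0.75,0,0,0,0],[-0.9,0.75,0,0,0,0],[-0.9,0.75,0,0,0,0],[-0.9,0.75,0,0,0,0]]]' 0
python3 -m crank '[[[-0.8,0.6,0,0,0,0.5],[0,0,0,0,0,0.96],[0,0,0,0,0,0.96],[0,0,0,0,0,0.96],[0,0,0,0,0,0.96],[0,0,0,0,0,0.96],[0,0,0,0,0,0.96],[0,0,0,0,0,0.96],[0,0,0,0,0,0.9],[0,0,0,0,0,0],[0,0,0,0,0,0]]]' 0
cat > m.py <<'E'
from h import *
s=snap("wrist","w2.png"); C=cloud(s); st=get_state(); z=C[...,2]
print(st["position"],np.round(st["orientation"],4).tolist())
for lo,hi in((46,54),(58,73),(84,92),(126,138)):
    m=((z>lo)&(z<hi)).astype(np.uint8); n,l,S,c=cv2.connectedComponentsWithStats(m)
    for i in np.argsort(-S[1:,4])[:3]+1:
        Q=C[l==i]; r=cv2.minAreaRect(Q[:,:2].astype(np.float32)); print(lo,hi,len(Q),np.round(c[i]),np.round(np.median(Q,0),1),[np.round(x,1) for x in r])
E
python3 m.py
```

```text
t: 8.45
position: [519.2, -165.0, 256.9]
orientation: [[-0.57, -0.822, 0.001], [-0.822, 0.57, -0.0], [-0.0, -0.001, -1.0]]
ft_force: [-0.1, 0.2, 0.8]
width: 85.2
gripper_force: 0.0
t: 9.65
position: [494.1, 115.5, 256.2]
orientation: [[-0.569, -0.822, 0.001], [-0.822, 0.569, 0.0], [-0.001, -0.001, -1.0]]
ft_force: [0.2, 0.7, -0.8]
width: 85.1
gripper_force: 0.0
t: 10.75
position: [493.5, 134.6, 255.8]
orientation: [[-0.969, 0.246, 0.001], [0.246, 0.969, 0.0], [-0.001, 0.0, -1.0]]
ft_force: [-0.4, 0.1, -1.1]
width: 85.1
gripper_force: 0.0
[493.42424371 134.57522611 255.67206896] [[-0.9693, 0.246, 0.0004], [0.246, 0.9693, 0.0], [-0.0004, 0.0001, -1.0]]
46 54 24965 [375. 160.] [496.  192.   49.5] [array([516.3, 235.3]), array([299.9, 150. ]), np.float64(76.3)]
46 54 629 [ 57. 255.] [ 511.9 -190.3   50.1] [array([ 519.5, -193.9]), array([132.9,  65.5]), np.float64(16.6)]
46 54 248 [ 19. 345.] [ 624.3 -306.    49.9] [array([ 625. , -310.2]), array([53. , 12.7]), np.float64(26.5)]
58 73 1163 [ 52. 263.] [ 515.6 -186.8   65.6] [array([ 525.4, -190.8]), array([125.3,  62.5]), np.float64(13.0
[... 170 characters left out ...]
.5, -124.9]), array([15.1, 61.3]), np.float64(17.3)]
84 92 9313 [507. 170.] [529.  314.4  87.4] [array([536.9, 319.3]), array([102.4, 100.7]), np.float64(76.2)]
84 92 1059 [ 28. 279.] [ 527.9 -205.4   84.5] [array([ 531.9, -206.2]), array([69.3, 63.1]), np.float64(56.4)]
84 92 218 [ 46. 314.] [ 573.1 -208.8   84.5] [array([ 567.6, -208.2]), array([28.2, 35.1]), np.float64(52.9)]
126 138 902 [570. 185.] [541.9 344.4 132.1] [array([543. , 346.4]), array([45.4, 14.1]), np.float64(76.4)]
126 138 280 [ 11. 314.] [ 543.8 -193.7  128. ] [array([ 544.6, -194.5]), array([22.8, 16.1]), np.float64(59.9)]
126 138 1 [544. 177.] [531.6 326.4 126.1] [array([531.6, 326.4]), array([0., 0.]), np.float64(0.0)]
```

View pics/w2.png

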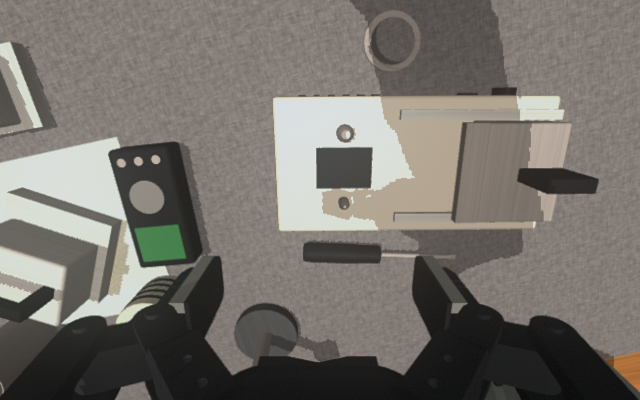

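The wrist view shows the pegs at (346,133) and (344,203) and the clamp block around (507,170), nearly fully back. The base rectangle fits at 299.9×150.0 mm. Next I'll check the pegs by ray.

```bash
python3 - <<'E'
from h import *
s=load("wrist"); C=cloud(s); g=cv2.cvtColor(s["frame"],6)
for (u,v) in((346,133),(344,203)):
    P=C[v-14:v+15,u-14:u+15].reshape(-1,3); Q=P[(P[:,2]>56)&(P[:,2]<72)]
    hi=Q[Q[:,2]>66]
    print(len(Q),Q.mean(0).round(1),Q[:,2].max().round(1),len(hi),hi.mean(0).round(1), cv2.minEnclosingCircle(hi[:,:2].astype(np.float32)))
    uv=cv2.perspectiveTransform
    c=cv2.HoughCircles(cv2.resize(g[v-16:v+17,u-16:u+17],None,fx=6,fy=6,interpolation=2),3,1,80,param1=80,param2=15,minRadius=20,maxRadius=65)
    if c is not None:
        x,y,r=c[0,0]; print("circ",u-16+x/6,v-16+y/6,r/6,onplane(s,[[u-16+x/6,v-16+y/6]],65).round(1))
print(onplane(s,[(346,133),(344,203)],68))
yb=np.array([.2368,.9716]);xb=np.array([.9716,-.2368]);o=np.array([516.3,235.3])
print("expected pegs",o-75*yb-38*xb,o-75*yb+38*xb)
E
```

```text
179 [460.8 170.9  64. ] 69.4 48 [461.3 170.9  67.2] ((461.81512451171875, 171.2229766845703), 6.135258197784424)
circ 344.91666 133.41667 9.05 [[461.2 171.1  65. ]]
94 [533.9 153.3  63.2] 68.4 16 [535.2 153.4  67.3] ((535.0812377929688, 153.2403564453125), 3.478634834289551)
circ 343.75 202.08333 5.5833335 [[531.7 153.8  65. ]]
[[460.68734543 172.11190168  68.        ]
 [531.79182785 153.85987656  68.        ]]
expected pegs [461.6192 171.4284] [535.4608 153.4316]
```

```bash
python3 -m crank '[[[0,0,0,0,0,-0.99],[0,0,0,0,0,-0.99],[0,0,0,0,0,-0.99],[0,0,0,0,0,-0.99],[0,0,0,0,0,-0.99],[0,0,0,0,0,-0.99],[0,0,0,0,0,-0.99],[0,0,0,0,0,-0.99],[0,0,0,0,0,-0.18],[0.9,-0.75,0,0,0,0],[0.9,-0.75,0,0,0,0],[0.9,-0.75,0,0,0,0]]]' 0
python3 -m crank '[[[0.93,-0.77,0,0,0,0],[0.93,-0.77,0,0,0,0],[0.93,-0.77,0,0,0,0],[0.93,-0.77,0,0,0,0],[0.93,-0.77,0,0,0,0],[0.93,-0.77,0,0,0,0],[0.93,-0.77,0,0,0,0],[0.93,-0.77,0,0,0,0],[0.93,-0.77,0,0,0,0],[0.93,-0.77,0,0,0,0],[0.93,-0.77,0,0,0,0],[0.93,-0.77,0.5,0,0,0]]]' 0
python3 -m crank '[[[0,0,0.9,0,0,0],[0,0,0,0,0,0],[0,0,0,0,0,0]]]' 0
python3 - <<'E'
from h import *
s=snap("wrist"); C=cloud(s); st=get_state(); z=C[...,2]
print(st["position"],np.round(st["orientation"],4).tolist())
for lo,hi in((20,29),(80,90),(124,140)):
    m=((z>lo)&(z<hi)).astype(np.uint8); n,l,S,c=cv2.connectedComponentsWithStats(m)
    i=np.argmax(S[1:,4])+1; Q=C[l==i]; r=cv2.minAreaRect(Q[:,:2].astype(np.float32)); print(lo,hi,len(Q),np.median(Q[:,2]),[np.round(x,1) for x in r])
E
```

```text
t: 12.0
position: [499.5, 63.9, 255.4]
orientation: [[-0.572, -0.82, 0.0], [-0.82, 0.572, -0.0], [-0.0, -0.0, -1.0]]
ft_force: [-0.1, -0.3, -0.3]
width: 85.5
gripper_force: 0.0
t: 13.2
position: [524.3, -225.6, 246.4]
orientation: [[-0.573, -0.82, 0.002], [-0.82, 0.573, -0.001], [-0.0, -0.002, -1.0]]
ft_force: [1.0, -0.2, 0.9]
width: 85.5
gripper_force: 0.0
t: 13.5
position: [523.4, -223.9, 227.5]
orientation: [[-0.572, -0.82, -0.001], [-0.82, 0.572, 0.001], [-0.0, 0.001, -1.0]]
ft_force: [-0.4, 0.2, 0.1]
width: 85.4
gripper_force: 0.0
[ 523.78965962 -223.91894426  228.00685939] [[-0.5715, -0.8206, 0.0003], [-0.8206, 0.5715, -0.0001], [-0.0001, -0.0003, -1.0]]
20 29 3548 23.46705337293639 [array([ 518. , -220.6]), array([129.7, 120.4]), np.float64(55.8)]
80 90 8824 83.3896908964492 [array([ 528.2, -227.7]), array([109.4,  84.9]), np.float64(56.0)]
124 140 2013 127.8284693374764 [array([ 524.4, -225.2]), array([91., 14.]), np.float64(55.9)]
```

```bash
python3 -m crank '[[[0.035,-0.065,0.9,0,0,-0.09],[0,0,0.9,0,0,0],[0,0,0.9,0,0,0],[0,0,0.9,0,0,0],[0,0,0.9,0,0,0],[0,0,0.8,0,0,0],[0,0,0.5,0,0,0],[0,0,0.25,0,0,0],[0,0,0.05,0,0,0]]]' 0
python3 -m crank '[[[0,0,0,0,0,0],[0,0,0,0,0,0],[0,0,0,0,0,0],[0,0,0,0,0,0],[0,0,0,0,0,0],[0,0,0,0,0,0],[0,0,0,0,0,0],[0,0,0,0,0,0]]]' 1 80
python3 -m crank '[[[0,0,-0.1,0,0,0],[0,0,-0.3,0,0,0],[0,0,-0.6,0,0,0],[0,0,-0.8,0,0,0],[0,0,-0.8,0,0,0],[0,0,-0.8,0,0,0],[0,0,-0.8,0,0,0],[0,0,-0.7,0,0,0],[0,0,-0.3,0,0,0],[0,0,-0.1,0,0,0],[0,0,0,0,0,0]]]' 1
```

```text
t: 14.45
position: [524.5, -225.4, 105.5]
orientation: [[-0.56, -0.828, 0.0], [-0.828, 0.56, -0.0], [-0.0, -0.0, -1.0]]
ft_force: [-0.0, 0.2, -0.5]
width: 85.3
gripper_force: 0.0
t: 15.25
position: [524.0, -225.3, 105.6]
orientation: [[-0.56, -0.828, -0.0], [-0.828, 0.56, 0.0], [0.0, 0.0, -1.0]]
ft_force: [-2.9, 3.2, 5.3]
width: 12.3
gripper_force: 78.9
t: 16.35
position: [524.2, -225.5, 211.2]
orientation: [[-0.56, -0.828, -0.0], [-0.828, 0.56, 0.0], [0.0, 0.0, -1.0]]
ft_force: [1.1, 0.2, -5.9]
width: 12.5
gripper_force: 78.2
```

```bash
python3 -m crank '[[[-0.3,0.24,0,0,0,0],[-0.6,0.47,0,0,0,0],[-0.93,0.73,0,0,0,0],[-0.93,0.73,0,0,0,0],[-0.93,0.73,0,0,0,0],[-0.93,0.73,0,0,0,0],[-0.93,0.73,0,0,0,0],[-0.93,0.73,0,0,0,0],[-0.93,0.73,0,0,0,0],[-0.93,0.73,0,0,0,0],[-0.93,0.73,0,0,0,0],[-0.93,0.73,0,0,0,0]]]' 1
python3 -m crank '[[[-0.93,0.73,0,0,0,0],[-0.93,0.73,0,0,0,0],[-0.93,0.73,0,0,0,0],[-0.93,0.73,0,0,0,0],[-0.6,0.5,0,0,0,0.2],[-0.4,0.34,0,0,0,0.4],[0,0,0,0,0,0.7],[0,0,0,0,0,0.8],[0,0,0,0,0,0.8],[0,0,0,0,0,0.8],[0,0,0,0,0,0.8],[0,0,0,0,0,0.8]]]' 1
python3 -m crank '[[[0,0,0,0,0,0.8],[0,0,0,0,0,0.8],[0,0,0,0,0,0.6],[0,0,0,0,0,0.3],[0,0,0,0,0,0.1],[0,0,0,0,0,0],[0,0,0,0,0,0]]]' 1
```

```text
t: 17.55
position: [504.7, 35.3, 211.0]
orientation: [[-0.56, -0.829, -0.001], [-0.829, 0.56, 0.0], [0.0, 0.001, -1.0]]
ft_force: [-0.1, 0.1, -5.2]
width: 12.3
gripper_force: 78.2
t: 18.75
position: [495.5, 154.4, 210.9]
orientation: [[-0.984, -0.176, -0.001], [-0.176, 0.984, 0.0], [0.001, 0.0, -1.0]]
ft_force: [0.4, -0.5, -6.3]
width: 12.1
gripper_force: 78.2
t: 19.45
position: [496.4, 153.9, 211.2]
orientation: [[-0.979, 0.206, -0.0], [0.206, 0.979, 0.0], [0.0, 0.0, -1.0]]
ft_force: [-1.1, -0.3, -5.5]
width: 12.7
gripper_force: 78.2
```

```bash
python3 -m crank '[[[0,0.035,0.2,0,0,0.21],[0,0,0.4,0,0,0],[0,0,0.4,0,0,0],[0,0,0.3,0,0,0],[0,0,0.15,0,0,0],[0,0,0,0,0,0],[0,0,0,0,0,0]]]' 1
python3 - <<'E'
from h import *
P=[];Y=[]
for i in range(4):
    snap("wrist"); s=get_state(); P.append(s["position"]); o=s["orientation"]; Y.append(np.degrees(np.arctan2(o[1,1],o[0,1])))
P=np.mean(P,0); print(P,np.mean(Y)); d=np.array([496.3,154.6])-P[:2]; print("tool dx,dy units",d@o[:2,0]/20,d@o[:2,1]/20)
s=snap("side"); t=snap("top"); a=cv2.resize(s["frame"][200:370,200:400],(800,680))[:400*1]; 
cv2.imwrite("pics/s1.png",cv2.resize(s["frame"][190:370,200:400],(660,594)))
E
```

```text
t: 20.15
position: [497.0, 154.2, 182.4]
orientation: [[-0.971, 0.238, 0.0], [0.238, 0.971, 0.0], [-0.0, 0.0, -1.0]]
ft_force: [0.4, -0.1, -5.8]
width: 12.2
gripper_force: 78.1
[497.14528024 154.24748326 182.59202383] 76.23599020333238
tool dx,dy units 0.0452439994968047 0.007063770375020454
```

View pics/s1.png

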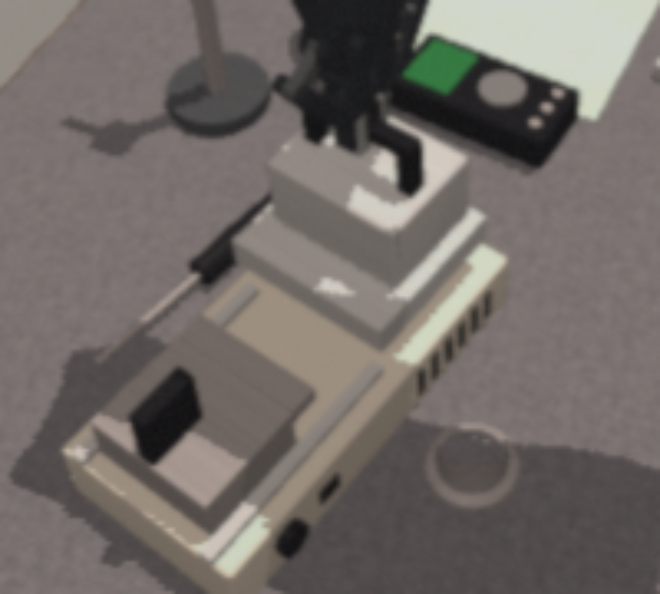

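The side view shows the filter level above the base, ledge towards the clamp, with the edges parallel. I'll correct the 1 mm offset and lower.

```bash
python3 -m crank '[[[0.045,0,0,0,0,0],[0,0,0.15,0,0,0],[0,0,0.15,0,0,0],[0,0,0.15,0,0,0],[0,0,0.1,0,0,0],[0,0,0.1,0,0,0],[0,0,0.1,0,0,0],[0,0,0,0,0,0]]]' 1
python3 -c "
from h import *
print(get_state()['ft_torque'],get_state()['position'])"
```

```text
t: 21.25
position: [495.9, 154.4, 167.0]
orientation: [[-0.971, 0.238, -0.0], [0.238, 0.971, -0.0], [0.0, -0.0, -1.0]]
ft_force: [0.4, 0.2, -5.3]
width: 12.4
gripper_force: 78.2
[-0.02465569  0.01471231 -0.01378713] [495.88610127 154.41047457 166.99819428]
```

Underside is at ~61, past the tips (69), with no contact force. Going on down.

```bash
python3 -m crank '[[[0,0,0.1,0,0,0],[0,0,0.1,0,0,0],[0,0,0.1,0,0,0],[0,0,0.07,0,0,0],[0,0,0.05,0,0,0],[0,0,0.04,0,0,0],[0,0,0,0,0,0]]]' 1
python3 -c "
from h import *
print(get_state()['ft_torque'],get_state()['position'])"
```

```text
t: 21.95
position: [496.0, 154.4, 158.0]
orientation: [[-0.971, 0.238, -0.0], [0.238, 0.971, -0.0], [0.0, -0.0, -1.0]]
ft_force: [-0.1, 0.8, -6.2]
width: 12.5
gripper_force: 78.2
[ 0.02850943 -0.02897422 -0.01815427] [495.98353709 154.43471193 158.00383716]
```

```bash
python3 -m crank '[[[0,0,0.04,0,0,0],[0,0,0.03,0,0,0],[0,0,0.03,0,0,0],[0,0,0.02,0,0,0],[0,0,0,0,0,0],[0,0,0,0,0,0]]]' 1
python3 -c "
from h import *
print(get_state()['ft_torque'],get_state()['position'])"
```

```text
t: 22.55
position: [496.1, 154.4, 155.7]
orientation: [[-0.971, 0.238, 0.0], [0.238, 0.971, -0.0], [-0.0, -0.0, -1.0]]
ft_force: [0.8, 0.8, -6.0]
width: 12.8
gripper_force: 78.2
[ 0.02853091 -0.02359411  0.00755245] [496.05969603 154.42183513 155.70165764]
```

```bash
python3 -m crank '[[[0,0,0.03,0,0,0],[0,0,0.02,0,0,0],[0,0,0.02,0,0,0],[0,0,0,0,0,0]]]' 1
```

```text
t: 22.95
position: [496.1, 154.7, 155.5]
orientation: [[-0.971, 0.238, 0.001], [0.238, 0.971, 0.001], [-0.001, 0.001, -1.0]]
ft_force: [-4.9, 0.6, 9.7]
width: 12.1
gripper_force: 80.4
```

Contact at TCP 155.5, exactly the predicted height for fully home. I'll let go, rise, turn and go over the clamp fin.

```bash
python3 -m crank '[[[0,0,-0.03,0,0,0],[0,0,0,0,0,0],[0,0,0,0,0,0],[0,0,0,0,0,0],[0,0,0,0,0,0],[0,0,-0.3,0,0,0],[0,0,-0.7,0,0,0],[0,0,-0.9,0,0,0],[0,0,-0.9,0,0,0],[0,0,-0.9,0,0,0],[0,0,-0.9,0,0,0.3],[0,0,0,0,0,0.9]]]' 0
python3 -m crank '[[[0,0,0,0,0,0.98],[0,0,0,0,0,0.98],[0,0,0,0,0,0.98],[0,0,0,0,0,0.98],[0,0,0,0,0,0.98],[0,0,0,0,0,0.98],[0,0,0,0,0,0.98],[0,0,0,0,0,0.98],[0,0,0,0,0,0.98],[0,0,0,0,0,0.45],[0.5,0,0,0,0,0],[0.9,0,0,0,0,0]]]' 0
python3 -m crank '[[[0.95,0,0,0,0,0],[0.95,0,0,0,0,0],[0.95,0,0,0,0,0],[0.95,0,0,0,0,0],[0.95,0,0,0,0,0],[0.95,0,0,0,0,0],[0.95,0,0,0,0,0],[0.95,0,0,0,0,0],[0.8,0,0,0,0,0],[0,0,0,0,0,0],[0,0,0,0,0,0]]]' 0
sed -i 's/w2.png/w3.png/' m.py; python3 m.py; python3 -c "
from h import *
s=snap('side'); cv2.imwrite('pics/s2.png',cv2.resize(s['frame'][190:370,200:400],(660,594)))"
```

```text
t: 24.15
position: [497.4, 154.7, 249.7]
orientation: [[-0.912, 0.41, 0.004], [0.41, 0.912, 0.001], [-0.003, 0.002, -1.0]]
ft_force: [0.3, 0.7, -1.2]
width: 85.7
gripper_force: 0.0
t: 25.35
position: [503.0, 181.8, 247.4]
orientation: [[0.237, 0.972, 0.001], [0.972, -0.237, 0.0], [0.0, 0.0, -1.0]]
ft_force: [-0.1, 0.8, 0.1]
width: 85.3
gripper_force: 0.0
t: 26.45
position: [542.4, 345.2, 246.7]
orientation: [[0.236, 0.972, -0.0], [0.972, -0.236, -0.0], [-0.0, -0.0, -1.0]]
ft_force: [0.2, 0.0, -0.2]
width: 85.8
gripper_force: 0.0
[542.37733683 344.72336564 246.83809182] [[0.2365, 0.9716, -0.0003], [0.9716, -0.2365, -0.0003], [-0.0004, -0.0002, -1.0]]
46 54 3084 [353. 187.] [585.1 344.9  49.5] [array([529.5, 243.4]), array([278.2, 128.8]), np.float64(76.4)]
46 54 2362 [318. 267.] [516.6 235.1  49.9] [array([516.6, 235.6]), array([ 34.2, 102.8]), np.float64(75.9)]
46 54 1843 [256. 224.] [464.  308.   49.5] [array([452.7, 260.9]), array([278.8,  14. ]), np.float64(76.2)]
58 73 2107 [631. 142.] [858.2 298.2  64.2] [array([858.4, 317.6]), array([216.8,   6.6]), np.float64(86.5)]
58 73 868 [318. 286.] [512.2 220.4  66. ] [array([513.2, 218.5]), array([  5.9, 130.1]), np.float64(76.1)]
58 73 284 [317. 151.] [548.1 368.9  65.5] [array([549.2, 368.6]), array([ 0.6, 98.1]), np.float64(76.2)]
84 92 9122 [318. 205.] [533.9 319.9  87.6] [array([537. , 319.5]), array([102.2, 100.1]), np.float64(76.4)]
84 92 480 [319. 320.] [507.5 191.5  88.1] [array([506.3, 190.7]), array([  5.1, 109.9]), np.float64(76.6)]
84 92 66 [637. 180.] [842.7 273.4  89.3] [array([842.6, 274. ]), array([16.2,  3. ]), np.float64(86.4)]
126 138 1319 [318. 352.] [505.2 188.6 132.3] [array([504.8, 186.2]), array([ 14.2, 109.9]), np.float64(76.4)]
126 138 884 [318. 190.] [544.  348.  132.4] [array([543.6, 346.8]), array([43.8, 13.4]), np.float64(76.6)]
```

View pics/w3.png

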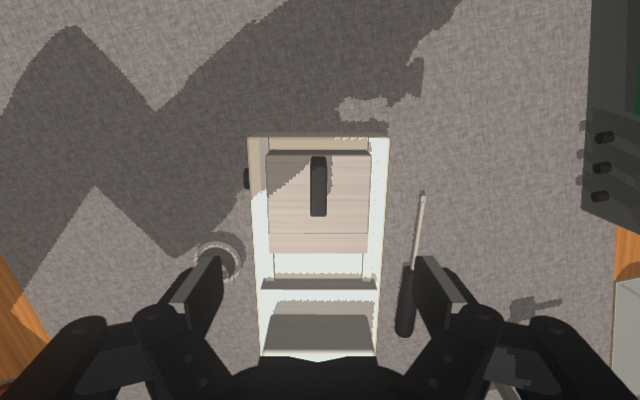

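The view shows the fin at (318,187), centred between the fingers, and the seated filter's ledge at (318,284). I'll check the ledge and box heights from the saved cloud, and descend on the fin.

```bash
python3 - <<'E'
from h import *
s=load("wrist"); C=cloud(s); yb=np.array([.2368,.9716]);xb=np.array([.9716,-.2368]);o=np.array([516.3,235.3])
D=C[...,:2]-o; x=D@xb; y=D@yb; z=C[...,2]
for nm,(a,b),zr in(("ledge",(-43,-18),(65,90)),("boxtop",(-95,-50),(125,145))):
    for xs in((-50,-20),(-15,15),(20,50)):
        m=(x>xs[0])&(x<xs[1])&(y>a)&(y<b)&(z>zr[0])&(z<zr[1]); print(nm,xs,m.sum(),np.round(np.median(z[m]),1) if m.sum() else None)
m=(z>70)&(z<78)&(y<0)&(y>-60)&(abs(x)<80); print("ledge ext x",np.percentile(x[m],[1,99]),"y",np.percentile(y[m],[1,99]))
E
python3 -m crank '[[[0.06,0.01,0.9,0,0,0],[0,0,0.9,0,0,0],[0,0,0.9,0,0,0],[0,0,0.9,0,0,0],[0,0,0.9,0,0,0],[0,0,0.9,0,0,0],[0,0,0.9,0,0,0],[0,0,0.6,0,0,0],[0,0,0.3,0,0,0],[0,0,0,0,0,0]]]' 0
python3 -m crank '[[[0,0,0,0,0,0],[0,0,0,0,0,0],[0,0,0,0,0,0],[0,0,0,0,0,0],[0,0,0,0,0,0],[0,0,0,0,0,0],[0,0,0,0,0,0],[0,0,0,0,0,0]]]' 1 40
```

```text
ledge (-50, -20) 501 73.8
ledge (-15, 15) 503 73.9
ledge (20, 50) 502 73.9
boxtop (-50, -20) 11 133.3
boxtop (-15, 15) 136 133.7
boxtop (20, 50) 9 133.6
ledge ext x [-63.2655456   65.00544718] y [-56.06333255 -14.84929277]
t: 27.55
position: [542.9, 345.6, 102.5]
orientation: [[0.238, 0.971, -0.001], [0.971, -0.238, -0.0], [-0.001, -0.001, -1.0]]
ft_force: [-0.2, -0.1, 0.0]
width: 85.3
gripper_force: 0.0
t: 28.35
position: [543.0, 346.1, 103.3]
orientation: [[0.238, 0.971, 0.0], [0.971, -0.238, 0.0], [0.0, 0.0, -1.0]]
ft_force: [-3.0, 0.6, 5.8]
width: 13.3
gripper_force: 40.7
```

The ledge sits at z=73.9 across its width (expected 74), so the filter is fully seated. Sliding the clamp about 70 mm.

```bash
python3 -m crank '[[[-0.2,0,0,0,0,0],[-0.4,0,0,0,0,0],[-0.4,0,0,0,0,0],[-0.4,0,0,0,0,0],[-0.4,0,0,0,0,0],[-0.4,0,0,0,0,0],[-0.4,0,0,0,0,0],[-0.3,0,0,0,0,0],[-0.2,0,0,0,0,0],[-0.1,0,0,0,0,0],[0,0,0,0,0,0]]]' 1
```

```text
t: 29.45
position: [527.8, 283.4, 103.2]
orientation: [[0.238, 0.971, 0.0], [0.971, -0.238, 0.0], [0.0, 0.0, -1.0]]
ft_force: [-2.8, 2.3, 7.5]
width: 13.6
gripper_force: 40.9
```

Moved 64.5 mm freely. Creeping to the stop.

```bash
python3 -m crank '[[[-0.1,0,0,0,0,0],[-0.1,0,0,0,0,0],[-0.05,0,0,0,0,0],[-0.05,0,0,0,0,0],[0,0,0,0,0,0]]]' 1
python3 -m crank '[[[-0.05,0,0,0,0,0],[-0.05,0,0,0,0,0],[0,0,0,0,0,0]]]' 1
```

```text
t: 29.95
position: [526.5, 278.5, 103.3]
orientation: [[0.237, 0.971, 0.0], [0.971, -0.237, 0.002], [0.002, 0.0, -1.0]]
ft_force: [-1.8, 6.2, 5.3]
width: 13.5
gripper_force: 40.7
t: 30.25
position: [526.5, 278.4, 103.2]
orientation: [[0.236, 0.972, 0.001], [0.972, -0.236, 0.005], [0.005, 0.0, -1.0]]
ft_force: [-1.0, 15.1, 1.0]
width: 13.3
gripper_force: 40.1
```

At the stop: no more travel and the force has risen to 15 N. Release, rise, check.

```bash
python3 -m crank '[[[0.06,0,0,0,0,0],[0,0,0,0,0,0],[0,0,0,0,0,0],[0,0,0,0,0,0],[0,0,0,0,0,0],[0,0,0,0,0,0],[0,0,-0.3,0,0,0],[0,0,-0.7,0,0,0],[0,0,-0.9,0,0,0],[0,0,-0.9,0,0,0],[0,0,-0.9,0,0,0],[0,0,-0.9,0,0,0]]]' 0
python3 -m crank '[[[0,0,-0.9,0,0,0],[0.5,0,-0.9,0,0,0],[0.9,0,-0.6,0,0,0],[0.9,0,0,0,0,0],[0.9,0,0,0,0,0],[0.9,0,0,0,0,0],[0.5,0,0,0,0,0],[0,0,0,0,0,0],[0,0,0,0,0,0]]]' 0
python3 - <<'E'
from h import *
s=snap("wrist"); C=cloud(s); yb=np.array([.2368,.9716]);xb=np.array([.9716,-.2368]);o=np.array([516.3,235.3])
D=C[...,:2]-o; x=D@xb; y=D@yb; z=C[...,2]
m=(z>84)&(z<92)&(abs(x)<52)&(y>-50)&(y<150); print("block y",np.percentile(y[m],[.5,99.5]))
for xs in((-63,-54),(54,64)):
    m=(x>xs[0])&(x<xs[1])&(y>-43)&(y<-18)&(z>60)&(z<80); print("ledge",m.sum(),np.median(z[m]))
s=snap("side","s3.png")
E
```

```text
t: 31.45
position: [526.3, 277.2, 196.2]
orientation: [[0.238, 0.971, 0.0], [0.971, -0.238, 0.0], [0.0, 0.0, -1.0]]
ft_force: [-0.1, 0.5, -0.4]
width: 85.3
gripper_force: 0.0
t: 32.35
position: [548.0, 366.1, 242.9]
orientation: [[0.238, 0.971, -0.0], [0.971, -0.238, -0.0], [-0.001, -0.0, -1.0]]
ft_force: [0.5, 0.4, 0.3]
width: 85.5
gripper_force: 0.0
block y [-45.58411261  67.90057567]
ledge 144 73.54717033549102
ledge 164 73.62180857240278
```

View pics/s3.png

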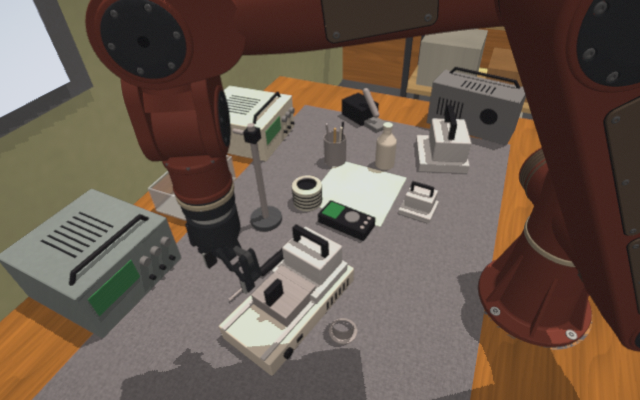

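The side view shows the filter seated at (312,255) with the clamp up against it at (285,290), and the bystanders where they were. The block's rear edge is at y=67.9 mm (68 expected at the stop), so I'm handing in.

```bash
python3 -c "
from cell import ctrl
print(ctrl.sign_off())"
```

```text
the job is handed in; nothing more can be done
None
```

The filter unit is fully seated on the two pegs with its ledge towards the clamp, and the clamp is at its stop with the lip over the ledge. I handed the job in at about 32 s; the verdict was not shown.

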